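Shut the parts cabinet and swing its lock bar across

ROBOT

A 6-joint arm with a two-finger parallel gripper is mounted at the origin on a cart in front of the work surface, level with it; the furniture and walls round the work are solid. World frame = base frame: x ahead of the robot, y to its left, z up, the work surface at z = 0. Lengths are in m, angles in rad, forces in N, time in s.
With the tool pointing down it reaches from about 0.25 to 0.775 m from the base axis. Payload 4 kg.
Tool frame: the origin (TCP) lies at the centre of the arm's flange, where the gripper is bolted on; the fingertips stand ahead of it and the grasp point (between the pads) lies 180 mm ahead of it (robot.tcp_to_tips is the z of the fingertips in the tool frame, in m); z points along the fingers, y is the direction in which the jaws open and shut (so a half turn about z gives the same grasp; the last joint's range is limited). The gripper opens to 94 mm and grips with 3 to 60 N. Pads are 16 mm wide; open, the fingers measure 119 mm over their backs; the gripper's body (75 mm by 177 mm) begins 78 mm behind the grasp point.
Start: joints at [-0.103, 0.087, 1.371, -0, 1.684, -0.103], TCP at [0.55, -0, 0.405] pointing down, gripper open.
Joint ranges: [-3.1, 3.1], [-0.76, 2.03], [0.27, 2.55], [-1.08, 4.22], [0.17, 2.65], [-2.57, 2.57]. Speed limits (rad/s): [2.79, 2.79, 3.14, 3.14, 3.14, 3.14].

INTERFACE

Orientations are given as [roll, pitch, yaw] about the fixed x, y, z axes, in that order (R = Rz(yaw) Ry(pitch) Rx(roll)).
In Python, from bench import robot gives the robot as it stands.
- The arm moves only by the tool move_arm, never from a script. Its argument "increments" is a list that holds one entry, the list of rows, each a list of 7 numbers: the opening, from 0 (shut) to 1 (fully open), then the shift along the tool's x, y, z as a fraction of full scale, then the turn, a rotation vector about the tool's x, y, z as a fraction of full scale. In form: [[[jaw, dx, dy, dz, rx, ry, rz], ...]]. A call has 1 to 8 rows; each row is the pose to reach, as a shift and turn from the pose commanded when the call began, along the tool's axes at that moment; what a row does not reach only later rows make up. Full scale, the value 1, is 0.1 m for a shift and pi/2 rad for a turn. A row lasts 1/12 s, in which the tool goes at most 41.7 mm and 7.16 degrees, less where a joint would pass 70% of its speed; a pose out of reach is approached as far as the arm can. A call with a number of a shift or a turn outside -1 to 1 is refused whole. A call with a gripper value outside its range is refused whole. The fingers move at their own pace and stop on an object; the grip force is fixed at half the most. Time passes only in rows, so rows that repeat a pose let the fingers close. It gives the time, the measured TCP pose, the force and the opening at its end, in the units of the state.
- robot.get_obs(): the state, without advancing time (a new reading comes with each control period).
- robot.snapshot(name): name is "scene" or "side" or "wrist"; returns (picture, depth): 384x512x3 uint8, red, green, blue; 384x512 float32, m along the optical axis (not along the pixel's ray), 0 where there is no reading.
- robot.camera_params(name): a dict with "mtx" (3x3 intrinsics, pixels), "k1" (the pictures are not rectified: a ray, as slopes to the right and down, at radius r is drawn at 1 + k1 r^2 times it, then the intrinsics apply), "R" (3x3) and "t" (3): a world point X has camera coordinates R X + t. Camera axes: x right, y down, z forward; pixel columns grow to the right and rows downward; lengths in m; the calibration is good to about 2 mm. A picture is of the moment at which its call begins: read the wrist's pose just before it. camera_params takes no time and is no camera call; for the wrist camera it gives the pose at the moment of the call.
- robot.close_job(): hands the job in, once; it reports no verdict.
The state is a dict: "time": time; "joint_positions": joint angles; "qvel": joint speeds; "joint_torque": joint torques, N m; "tool_pos": TCP position; "ee_rot": TCP orientation; "wrist_force": force on the tool from outside, world axes, zero at the start; "wrist_torque": the same for the moment, N m; "width": finger opening in m.
Only numpy, scipy, OpenCV 4.12 (cv2) and the standard library are available. Lean on these libraries where they do the work, as an engineer would, in place of code of your own. Each camera call takes 0.05 s, during which the arm holds its last target.

TASK

Put the low parts cabinet away for moving: with the fingertips push both open drawers fully home, with the seal and the spacer still lying in them, and only then push the swinging lock bar round until it lies fully shut across the drawer fronts. Nothing is to be picked up; leave the other things on the table and on the cabinet where they are.

Things in the scene. Friction and masses are not known exactly. Their poses are not given: they have to be found in the camera images.
- cabinet: low grey parts cabinet, 170 deep (x) x 224 wide (y) x 70 mm tall, fixed to the table. Origin at the centre of its underside, at table height; its own x points to its back, so the drawer front side faces its -x; its own y points to its left, z up. The front face lies at x = -85 mm in its frame. Nothing stands over it but two small loose things on its top, towards the back, none rising above 80 mm over the table.
- drawer_left (a joint): left drawer (cabinet's +y): how far it is out, in m; 0 is fully home, up to 0.10; it comes out towards the cabinet's -x. Starts 0.05 to 0.09. Stiff slide, about 1.5 N; stays where it is left.
- drawer_right (a joint): the same for the right drawer (cabinet's -y)
- drawer_left_lip (a point): middle of the front edge of the left drawer's finger lip, 57.5 mm above the table; the lip is 4 mm thick, 80 mm wide and stands 10 mm out (to the cabinet's -x) from the drawer's flat front, which is 102 mm wide and spans heights 12 to 62 mm. A fingertip pointing down in front of the drawer meets this edge first. With the drawer home this point is 95 mm ahead of the cabinet's origin (x = -95 mm) and y = +54.5 mm in its frame.
- drawer_right_lip (a point): the same for the right drawer (y = -54.5 mm in the cabinet's frame)
- lock_bar (a joint): angle of the lock bar in rad: 0 is fully shut, lying along the drawer fronts; it grows as the bar swings out: at 1.57 it points straight out from the cabinet's front (cabinet -x), above that it leans to the cabinet's left. At angle a the bar runs from its hinge along (-sin a, -cos a) in the cabinet's x, y. Range 0 to 2.1, starts 1.6 to 1.95. Stiff hinge (0.06 N m), stays where it is left; stop at 0.
- bar_hinge (a point): point on the upright hinge axis of the lock bar, 32 mm above the table, 16 mm ahead of the cabinet's front face and 10 mm outside its left side
- bar_middle (a point): middle of the steel lock bar, on its centre line, 100 mm from the hinge axis, 32 mm above the table. The bar is 200 mm long, 8 mm thick and 20 mm tall (heights 22 to 42 mm), with a round 20 mm eye at its free end. Shut, it lies 12 to 20 mm ahead of the drawer fronts, below the lips.
- seal_centre (a point): centre of the black rubber seal ring (40 mm wide, 8 mm thick) lying loose in the left drawer, whose floor is 16 mm above the table
- spacer_centre (a point): centre of the cream spacer block with two holes (32x50x12 mm) lying loose in the right drawer
- o_ring: thin black O-ring, 76 mm across, 8 mm thick, lying on the cabinet's top; loose, to be left alone; origin at the centre of its underside
- hex_key: steel hex key, 36x89x7 mm, lying on the cabinet's top; loose, to be left alone; origin at the centre of its underside
- stopper: black rubber stopper, 31 mm wide, 28 mm tall, on the table in front of and to the right of the right drawer; loose, to be left alone; origin at the centre of its underside
- white_tube: white tube, 16 mm thick, 68 mm long, lying on the table towards the robot and to the right of the drawers; loose, to be left alone; origin at the centre of its underside
- bush: cream flanged bush, 44 mm wide, 23 mm tall, on the left of the table; loose, to be left alone; origin at the centre of its underside
- tape_roll: black roll of tape, 64 mm wide, 19 mm tall, at the left front of the table; loose, to be left alone; origin at the centre of its underside
- stone_dish: small white round dish, 45 mm wide, 12 mm tall, at the right of the table; loose, to be left alone; origin at the centre of its underside
- seal_3: black rubber seal ring, 44 mm wide, 8 mm thick, at the right of the table; loose, to be left alone; origin at the centre of its underside
Not all that is in view belongs to the job. What is shaped like the part that bears spacer_centre but brown is not meant.

How it is judged:
By the outcome, as a careful person would: the job done as asked, in the order asked, and still so for the second after the job is handed in, with the robot touching nothing.
It also fails if it takes over 70 s, if anything falls off the work surface, if the arm or the gripper's body presses on something with over 40 N, if the wrist force passes 120 N, or if a joint passes its speed limit or range.

## Working session

There is one attempt and no reset: what is moved stays moved. The work goes in short steps, Python scripts to look and compute and a tool call to move; the robot and the scene stay as the last step left them, time stands still between calls to the robot, and variables do not carry over. Pictures are saved under pics/ and viewed, and the job is handed in when it is done.

Besides the shell and the picture viewer there is one more tool, called after "Emit:" as name([rows], argument=value, ...), one row to a line, values as JSON. move_arm: Moves the arm, as the interface text tells. Its arguments: {"type":"object","properties":{"increments":{"type":"array","items":{"type":"array","items":{"type":"array","items":{"type":"number","minimum":-1,"maximum":1}}}}},"required":["increments"]}

```bash
mkdir -p pics; ls; cat > h.py <<'E'
import numpy as np,cv2
from bench import robot
def snap(n,name):
    cp=robot.camera_params(n); im,d=robot.snapshot(n)
    cv2.imwrite(f'pics/{name}.png',im[:,:,::-1]); np.savez(f'pics/{name}.npz',im=im,d=d,**{k:np.array(cp[k]) for k in('mtx','k1','R','t')})
    return im,d,cp
def load(name):
    z=np.load(f'pics/{name}.npz'); return z['im'],z['d'],z
def ray(cp,u,v):
    K=np.array(cp['mtx'],float);k=float(cp['k1'])
    p=cv2.undistortPoints(np.array([[[u,v]]],float),K,np.array([k,0,0,0.]))[0,0]
    R=np.array(cp['R']);t=np.array(cp['t']).ravel()
    return -R.T@t, R.T@np.array([p[0],p[1],1.])
def plane(cp,u,v,z):
    o,r=ray(cp,u,v); return o+r*(z-o[2])/r[2]
def dep(cp,d,u,v):
    o,r=ray(cp,u,v); return o+r*d[int(round(v)),int(round(u))]
E
python3 - <<'E'
from h import *
for n in('scene','side','wrist'):
    im,d,cp=snap(n,n+'0'); print(n,cp['k1'],(-np.array(cp['R']).T@np.array(cp['t']).ravel()).round(3))
    cv2.imwrite(f'pics/{n}0b.png',cv2.resize(im[:,:,::-1],(768,576),interpolation=cv2.INTER_CUBIC))
o=robot.get_obs();print(o,robot.tcp_to_tips)
E
```

```text
pics
scene 0.014462604819575396 [ 0.138 -0.839  1.04 ]
side -0.06204081982520885 [0.607 0.854 0.8  ]
wrist -0.016694182425433867 [0.551 0.077 0.383]
{'time': 0.15, 'joint_positions': array([-1.03078760e-01,  8.78068561e-02,  1.37191430e+00, -3.75883995e-05,
        1.68361006e+00, -1.03087524e-01]), 'qvel': array([-0.00070358, -0.00160805, -0.00588499,  0.00058505, -0.00081815,
        0.00160523]), 'joint_torque': array([ 1.24418581e-03, -3.40636396e+01, -3.02795255e+01,  7.18983379e-02,
        3.04441026e-02, -1.11468453e-04]), 'tool_pos': array([5.49913575e-01, 1.03168536e-05, 4.03757286e-01]), 'ee_rot': array([-3.13985948e+00, -1.41747987e-04,  1.57080077e+00]), 'wrist_force': array([-0.1295861 ,  0.02971755, -0.41472947]), 'wrist_torque': array([-0.02179247,  0.04556777,  0.04191031]), 'width': 0.09397721185960245} 0.1992
```

View pics/scene0b.png

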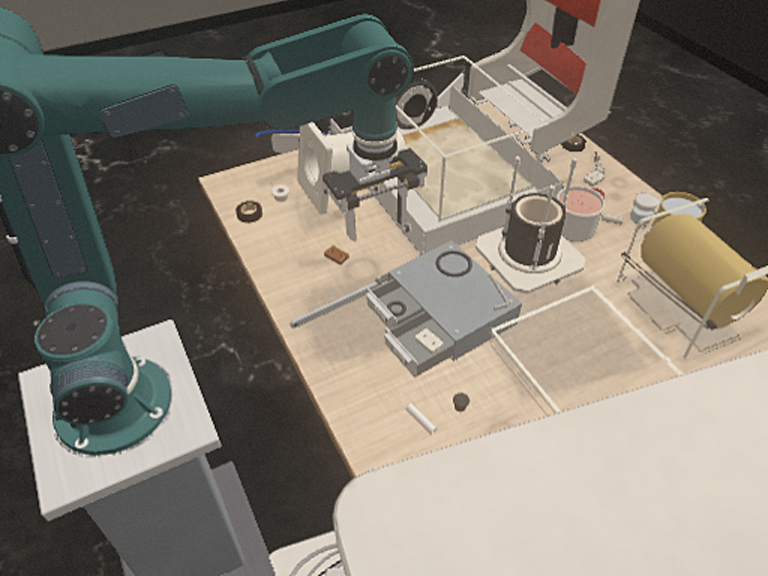

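View pics/side0b.png

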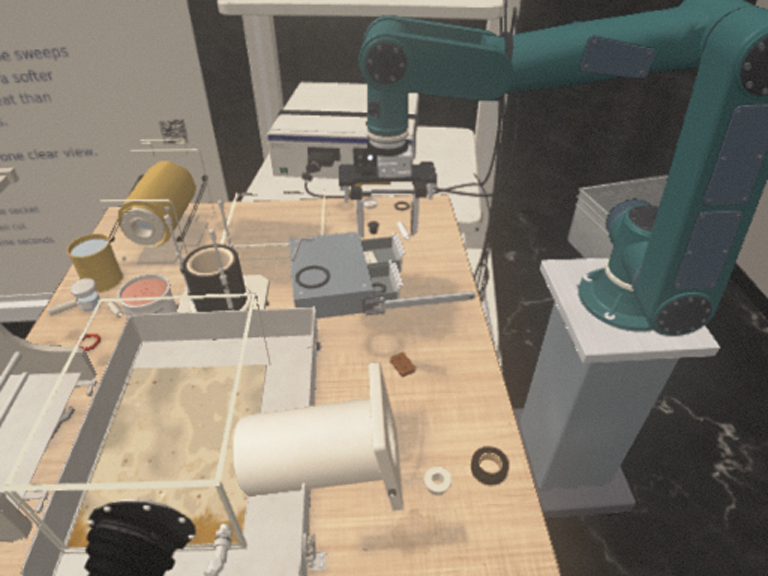

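View pics/wrist0b.png

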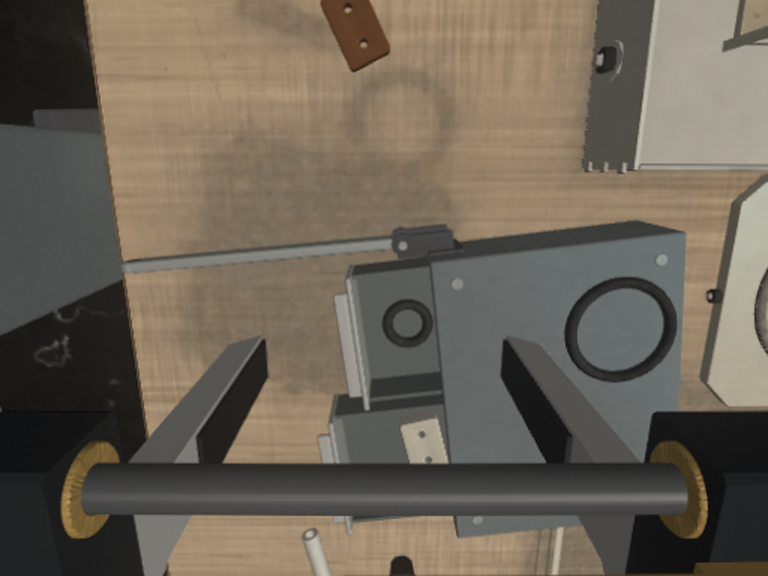

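The wrist view shows the cabinet's top with its front edge from (430,262) to (457,535). The lips are at about (350,345) and (328,455), the hinge at (402,243), and the bar's end at (125,267). The brown spacer-shaped block at (355,33) is on the table and isn't the one meant. The cream one with two holes at (425,440) is in the right drawer.

```bash
cat >> h.py <<'E'
def cloud(cp,d):
    K=np.array(cp['mtx'],float);k=float(cp['k1']);h,w=d.shape
    uv=np.stack(np.meshgrid(np.arange(w),np.arange(h)),-1).reshape(-1,1,2).astype(float)
    p=cv2.undistortPoints(uv,K,np.array([k,0,0,0.]))[:,0]
    X=np.c_[p,np.ones(len(p))]*d.reshape(-1,1)
    return ((X-np.array(cp['t']).ravel())@np.array(cp['R'])).reshape(h,w,3)
E
python3 - <<'E'
from h import *
for n in('wrist0','scene0','side0'):
    im,d,cp=load(n); P=cloud(cp,d)
    roi=(P[...,0]>.3)&(P[...,0]<.8)&(P[...,1]>-.25)&(P[...,1]<.2)&(d>0)
    tb=P[roi&(abs(P[...,2])<.01)]; print(n,'table z',np.median(tb[:,2]))
    m=roi&(abs(P[...,2]-.07)<.004)
    nn,l,st,c=cv2.connectedComponentsWithStats(m.astype(np.uint8)); i=1+st[1:,4].argmax()
    q=P[l==i]; print(st[i],np.median(q[:,2]))
    r=cv2.minAreaRect(q[:,:2].astype(np.float32)); print(r, cv2.boxPoints(r).round(4).tolist())
E
```

```text
wrist0 table z -0.0005368668400248077
[  286   154   171   155 14682] 0.06940226424473876
((0.6749361753463745, -0.06353199481964111), (0.17077000439167023, 0.1724255383014679), 7.054682731628418) [[0.5795999765396118, 0.011500000022351742], [0.6007999777793884, -0.15960000455379486], [0.7702999711036682, -0.13860000669956207], [0.7491000294685364, 0.032499998807907104]]
scene0 table z 0.0018673617273201404
[ 259  160   89   68 2290] 0.07144213670931589
((0.6783725023269653, -0.08928156644105911), (0.17277668416500092, 0.228306382894516), 6.495636940002441) [[0.5795999765396118, 0.014399999752640724], [0.6054999828338623, -0.21250000596046448], [0.7771000266075134, -0.19290000200271606], [0.7512999773025513, 0.033900000154972076]]
side0 table z -1.188596709256002e-05
[ 193  154   56   47 1735] 0.06994307322946629
((0.6749080419540405, -0.08772842586040497), (0.1704658716917038, 0.22734999656677246), 6.951289176940918) [[0.5764999985694885, 0.014800000004470348], [0.6040999889373779, -0.21089999377727509], [0.7732999920845032, -0.19030000269412994], [0.7458000183105469, 0.03539999946951866]]
```

```bash
python3 - <<'E'
import cv2
im=cv2.imread('pics/wrist0.png'); cv2.imwrite('pics/wrist0c.png',cv2.resize(im[135:365,70:330],None,fx=3,fy=2.6,interpolation=cv2.INTER_CUBIC)[:600,:780])
im=cv2.imread('pics/scene0.png'); cv2.imwrite('pics/scene0c.png',cv2.resize(im[150:260,180:360],None,fx=4.4,fy=4.4,interpolation=cv2.INTER_CUBIC))
E
```

```text
(no output)
```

View pics/wrist0c.png

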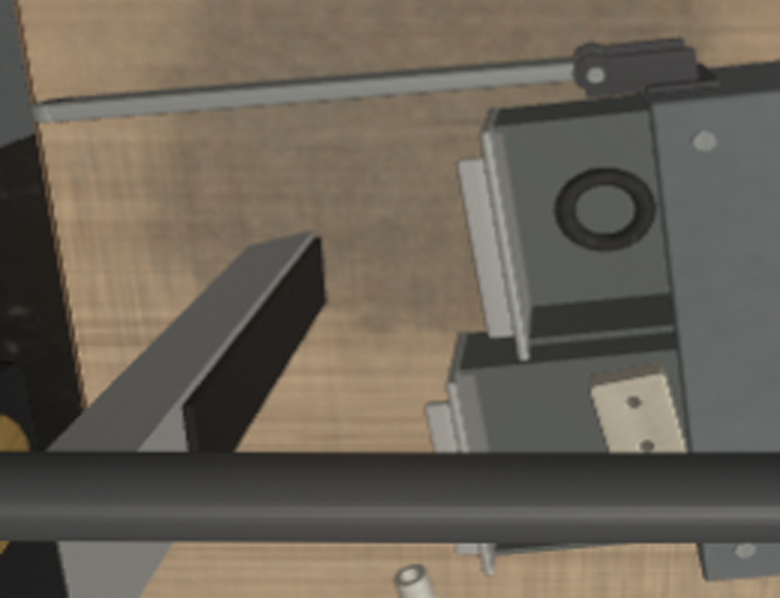

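View pics/scene0c.png

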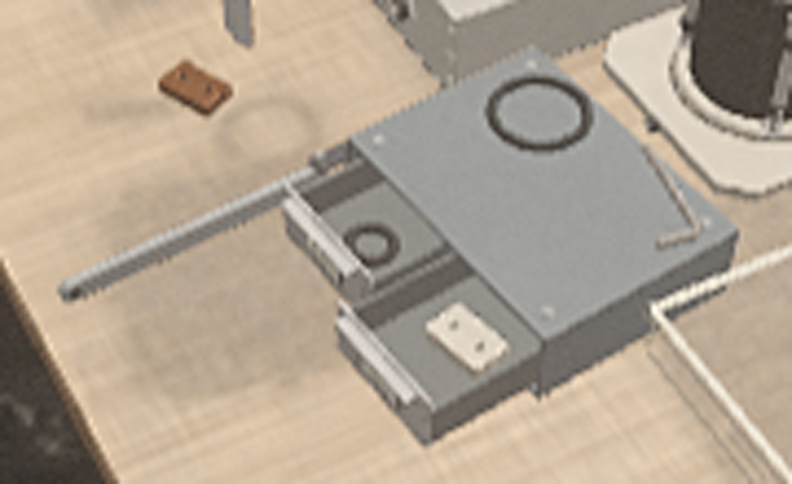

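```bash
python3 - <<'E'
from h import *
c=np.array([.6755,-.0878]);th=np.deg2rad(7.0)
ex=np.array([np.cos(th),np.sin(th)]);ey=np.array([-ex[1],ex[0]])
f=lambda p:(np.array([(p[:2]-c)@ex,(p[:2]-c)@ey])*1000).round(1)
im,d,cp=load('wrist0')
g=lambda x,y:(70+x/3,135+y/2.6)
for n,x,y,z in [('Llip',458,162,.0595),('Llip',490,337,.0595),('Rlip',427,405,.0595),('Rlip',457,550,.0595),('frontTopL',652,97,.07),('frontTopR',705,578,.07),('barend',42,112,.042),('hinge',597,74,.045),('barAtHinge',570,70,.042),('seal',605,209,.022),('spacer',640,424,.026)]:
    u,v=g(x,y);p=plane(cp,u,v,z);q=dep(cp,d,u,v);print(n,p.round(4),'cab',f(p),'depth',q.round(4),f(q))
im,d,cp=load('scene0')
for n,u,v,z in [('stopper',461,396,.028),('tube1',412,407,.012),('tube2',432,431,.012),('Llip0',180*1.5+282/4.4*1.5,225+200/4.4*1.5,.0595),('Llip1',270+350/4.4*1.5,225+282/4.4*1.5,.0595),('Rlip0',270+338/4.4*1.5,225+318/4.4*1.5,.0595),('Rlip1',270+408/4.4*1.5,225+402/4.4*1.5,.0595),('barend',270+70/4.4*1.5,225+286/4.4*1.5,.042)]:
    u/=1.5;v/=1.5;p=plane(cp,u,v,z);q=dep(cp,d,u,v);print(n,p.round(4),'cab',f(p),'depth',q.round(4),f(q))
E
```

```text
Llip [ 0.5155 -0.0149  0.0595] cab [-149.9   91.8] depth [ 0.5155 -0.015   0.0591] [-149.9   91.7]
Llip [ 0.5253 -0.0925  0.0595] cab [-149.7   13.6] depth [ 0.5223 -0.112   0.0223] [-155.    -5.4]
Rlip [ 0.5007 -0.1255  0.0595] cab [-178.   -16.1] depth [ 0.5006 -0.1259  0.0589] [-178.2  -16.5]
Rlip [ 0.51   -0.2015  0.0595] cab [-178.2  -92.7] depth [ 0.5098 -0.2024  0.0584] [-178.4  -93.6]
frontTopL [0.5814 0.0138 0.07  ] cab [-81.  112.3] depth [0.5827 0.0112 0.0571] [-80.1 109.6]
frontTopR [ 0.6081 -0.2076  0.07  ] cab [ -81.5 -110.7] depth [ 0.6082 -0.2079  0.0697] [ -81.5 -111. ]
barend [0.3629 0.0018 0.042 ] cab [-299.3  127. ] depth [0.3619 0.0014 0.0402] [-300.4  126.7]
hinge [0.5641 0.0183 0.045 ] cab [-97.6 118.9] depth [0.5638 0.0197 0.0528] [-97.7 120.3]
barAtHinge [0.5546 0.0195 0.042 ] cab [-106.9  121.2] depth [0.5546 0.0192 0.0405] [-106.9  120.9]
seal [ 0.5689 -0.0478  0.022 ] cab [-100.9   52.7] depth [ 0.5692 -0.0497  0.0163] [-100.9   50.7]
spacer [ 0.585  -0.1568  0.026 ] cab [-98.3 -57.4] depth [ 0.5848 -0.1559  0.0274] [-98.3 -56.5]
stopper [ 0.5698 -0.2989  0.028 ] cab [-130.6 -196.7] depth [ 0.5692 -0.2997  0.0295] [-131.3 -197.4]
tube1 [ 0.4843 -0.2692  0.012 ] cab [-211.8 -156.7] depth [ 0.4825 -0.2722  0.0175] [-214.  -159.5]
tube2 [ 0.4916 -0.3294  0.012 ] cab [-211.9 -217.4] depth [ 0.4906 -0.3309  0.015 ] [-213.1 -218.7]
Llip0 [ 0.5172 -0.0153  0.0595] cab [-148.3   91.2] depth [ 0.5178 -0.014   0.058 ] [-147.5   92.4]
Llip1 [ 0.5244 -0.1031  0.0595] cab [-151.8    3.3] depth [ 0.5302 -0.0922  0.0449] [-144.8   13.4]
Rlip0 [ 0.5031 -0.1268  0.0595] cab [-175.8  -17.7] depth [ 0.5029 -0.1273  0.0602] [-176.2  -18.2]
Rlip1 [ 0.5109 -0.2078  0.0595] cab [-178.   -99.1] depth [ 0.5177 -0.1962  0.0415] [-169.8  -88.4]
barend [ 0.3617 -0.0051  0.042 ] cab [-301.4  120.3] depth [ 0.3624 -0.0025  0.0389] [-300.4  122.8]
```

Emit:
move_arm([
  [[0, -0.3, -0.2, 0, 0, 0, -0.078], [0, -0.6, -0.4, 0, 0, 0, -0.078], [0, -0.9, -0.45, 0, 0, 0, -0.078], [0, -0.9, -0.45, 0, 0, 0, -0.078], [0, -0.9, -0.45, 0, 0, 0, -0.078]],
])

```text
time: 0.57
tool_pos: [0.5046, -0.0911, 0.4044]
ee_rot: [-3.141, -0.001, 1.69]
wrist_force: [-0.2, -1.0, 0.5]
width: 0.0645
```

```bash
cat > st.py <<'E'
from h import *
th=np.deg2rad(7.0);c=np.array([.679,-.0885]);ex=np.array([np.cos(th),np.sin(th)]);ey=np.array([-ex[1],ex[0]])
def st():
    o=robot.get_obs();p=o['tool_pos'];print('t',round(o['time'],2),'p',p.round(4),'cab',round((p[:2]-c)@ex*1e3,1),round((p[:2]-c)@ey*1e3,1),'tip z',round(p[2]-.1992,4),'rpy',o['ee_rot'].round(3),'w',round(o['width'],4),'F',o['wrist_force'].round(1))
if __name__=='__main__': st()
E
python3 st.py
```

```text
t 0.57 p [ 0.5046 -0.0911  0.4044] cab -173.4 18.7 tip z 0.2052 rpy [-3.141e+00 -1.000e-03  1.690e+00] w 0.0645 F [-0.2 -1.   0.5]
```

Emit:
move_arm([
  [[0, -0.35, -0.25, 0.3, 0, 0, 0], [0, -0.73, -0.52, 0.6, 0, 0, 0], [0, -0.73, -0.52, 0.9, 0, 0, 0], [0, -0.73, -0.52, 1.0, 0, 0, 0], [0, -0.73, -0.52, 1.0, 0, 0, 0], [0, -0.73, -0.52, 1.0, 0, 0, 0]],
])

```text
time: 1.07
tool_pos: [0.4626, -0.168, 0.3039]
ee_rot: [-3.14, -0.002, 1.694]
wrist_force: [0.1, 1.0, 1.4]
width: 0.024
```

Emit:
move_arm([
  [[0, 0, 0, 0.3, 0, 0, 0], [0, 0, 0, 0.6, 0, 0, 0], [0, 0, 0, 0.7, 0, 0, 0], [0, 0, 0, 0.7, 0, 0, 0]],
])

```text
time: 1.4
tool_pos: [0.4624, -0.1677, 0.2334]
ee_rot: [-3.139, -0.002, 1.695]
wrist_force: [0.7, 0.5, -0.5]
width: 0.0011
```

```bash
python3 - <<'E'
from st import *
st()
for n in('scene','wrist'):
    im,d,cp=snap(n,n+'1')
im=cv2.imread('pics/scene1.png'); cv2.imwrite('pics/scene1c.png',cv2.resize(im[120:300,160:380],None,fx=3.3,fy=3.3,interpolation=cv2.INTER_CUBIC))
E
```

```text
t 1.4 p [ 0.4624 -0.1677  0.2334] cab -224.6 -52.2 tip z 0.0342 rpy [-3.139e+00 -2.000e-03  1.695e+00] w 0.0011 F [ 0.7  0.5 -0.5]
```

View pics/scene1c.png

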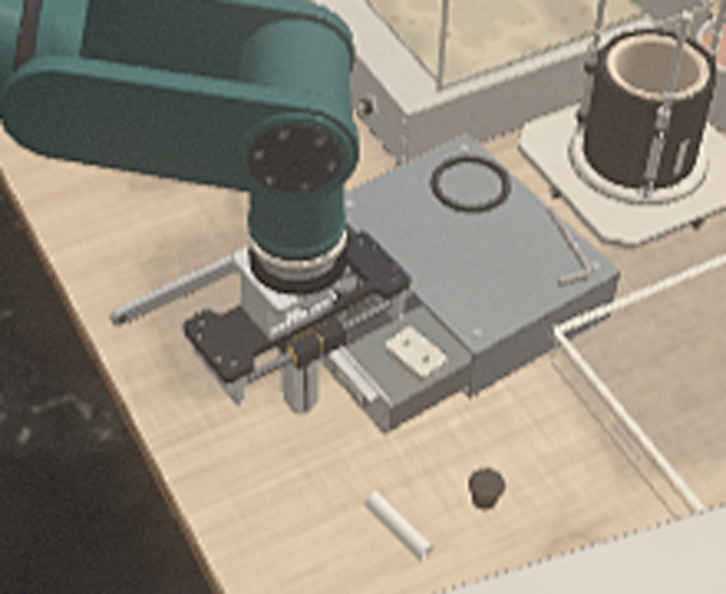

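View pics/wrist1.png

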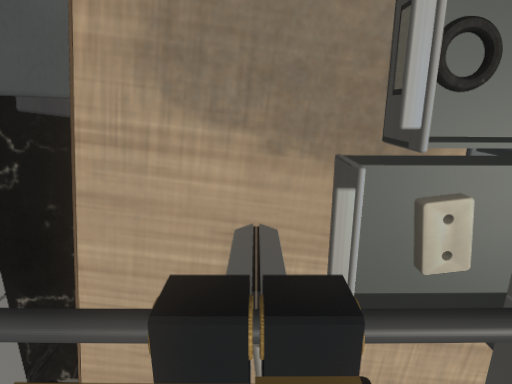

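The right drawer's lip is directly ahead of the shut fingers, at about (342,230) in the wrist view. I'll push slowly.

Emit:
move_arm([
  [[0, -0.02, 0.06, 0, 0, 0, 0], [0, -0.02, 0.12, 0, 0, 0, 0], [0, -0.02, 0.18, 0, 0, 0, 0], [0, -0.02, 0.23, 0, 0, 0, 0], [0, -0.02, 0.27, 0, 0, 0, 0], [0, -0.02, 0.31, 0, 0, 0, 0], [0, -0.02, 0.35, 0, 0, 0, 0], [0, -0.02, 0.4, 0, 0, 0, 0]],
])

```text
time: 2.17
tool_pos: [0.5024, -0.1659, 0.2347]
ee_rot: [-3.141, 0.0, 1.693]
wrist_force: [-1.6, -0.3, 1.3]
width: 0.0005
```

Emit:
move_arm([
  [[0, 0, 0.04, 0, 0, 0, 0], [0, 0, 0.08, 0, 0, 0, 0], [0, 0, 0.12, 0, 0, 0, 0], [0, 0, 0.16, 0, 0, 0, 0], [0, 0, 0.2, 0, 0, 0, 0], [0, 0, 0.24, 0, 0, 0, 0], [0, 0, 0.28, 0, 0, 0, 0], [0, 0, 0.32, 0, 0, 0, 0]],
])

```text
time: 2.83
tool_pos: [0.5344, -0.162, 0.2347]
ee_rot: [3.142, 0.0, 1.693]
wrist_force: [-1.3, 0.4, 0.8]
width: 0.0003
```

Emit:
move_arm([
  [[0, 0, 0.04, 0, 0, 0, 0], [0, 0, 0.08, 0, 0, 0, 0], [0, 0, 0.12, 0, 0, 0, 0], [0, 0, 0.16, 0, 0, 0, 0], [0, 0, 0.2, 0, 0, 0, 0], [0, 0, 0.24, 0, 0, 0, 0], [0, 0, 0.27, 0, 0, 0, 0], [0, 0, 0.3, 0, 0, 0, 0]],
])

```text
time: 3.5
tool_pos: [0.5642, -0.1583, 0.2347]
ee_rot: [3.142, -0.0, 1.693]
wrist_force: [-1.7, -1.1, 0.7]
width: 0.0007
```

```bash
python3 st.py
```

```text
t 3.5 p [ 0.5642 -0.1583  0.2347] cab -122.5 -55.3 tip z 0.0355 rpy [ 3.142 -0.     1.693] w 0.0007 F [-1.7 -1.1  0.7]
```

Emit:
move_arm([
  [[0, 0, 0.03, 0, 0, 0, 0], [0, 0, 0.06, 0, 0, 0, 0], [0, 0, 0.08, 0, 0, 0, 0], [0, 0, 0.1, 0, 0, 0, 0], [0, 0, 0.11, 0, 0, 0, 0], [0, 0, 0.12, 0, 0, 0, 0]],
])

```text
time: 4.0
tool_pos: [0.5758, -0.1568, 0.2347]
ee_rot: [3.142, 0.0, 1.693]
wrist_force: [-1.6, -0.2, 1.4]
width: 0.0005
```

Emit:
move_arm([
  [[0, 0, 0.01, 0, 0, 0, 0], [0, 0, 0.02, 0, 0, 0, 0], [0, 0, 0.03, 0, 0, 0, 0], [0, 0, 0.03, 0, 0, 0, 0]],
])

```text
time: 4.33
tool_pos: [0.578, -0.1566, 0.2347]
ee_rot: [-3.138, -0.0, 1.693]
wrist_force: [-5.1, -1.1, 4.3]
width: 0.0001
```

Emit:
move_arm([
  [[0, 0, 0.01, 0, 0, 0, 0], [0, 0, 0.02, 0, 0, 0, 0], [0, 0, 0.02, 0, 0, 0, 0]],
])

```text
time: 4.58
tool_pos: [0.5789, -0.1566, 0.2347]
ee_rot: [-3.134, -0.001, 1.693]
wrist_force: [-10.1, -1.7, 6.7]
width: 0.0005
```

```bash
python3 st.py
```

```text
t 4.58 p [ 0.5789 -0.1566  0.2347] cab -107.7 -55.4 tip z 0.0355 rpy [-3.134e+00 -1.000e-03  1.693e+00] w 0.0005 F [-10.1  -1.7   6.7]
```

Emit:
move_arm([
  [[0, 0, -0.1, 0, 0, 0, 0], [0, 0, -0.4, 0, 0, 0, 0], [0, 0, -0.7, 0, 0, 0, 0], [0, 0, -0.87, 0, 0, 0, 0], [0, 0.3, -0.87, 0, 0, 0, 0], [0, 0.6, -0.87, 0, 0, 0, 0], [0, 0.9, -0.87, 0, 0, 0, 0], [0, 1.0, -0.87, 0, 0, 0, 0]],
])

```text
time: 5.25
tool_pos: [0.4813, -0.0649, 0.2347]
ee_rot: [3.14, -0.002, 1.695]
wrist_force: [-0.4, 0.5, 0.2]
width: 0.0004
```

Emit:
move_arm([
  [[0, 0.1, 0, 0, 0, 0, 0], [0, 0.1, 0, 0, 0, 0, 0]],
])

```text
time: 5.42
tool_pos: [0.4809, -0.0565, 0.2348]
ee_rot: [3.14, -0.0, 1.695]
wrist_force: [-0.8, 0.0, 0.4]
width: 0.0003
```

```bash
python3 - <<'E'
from st import *
st()
im,d,cp=snap('wrist','wrist2')
im,d,cp=snap('scene','scene2')
im=cv2.imread('pics/scene2.png'); cv2.imwrite('pics/scene2c.png',cv2.resize(im[120:300,160:380],None,fx=3.3,fy=3.3,interpolation=cv2.INTER_CUBIC))
E
```

```text
t 5.42 p [ 0.4809 -0.0565  0.2348] cab -192.8 55.9 tip z 0.0356 rpy [ 3.14  -0.     1.695] w 0.0003 F [-0.8  0.   0.4]
```

View pics/wrist2.png

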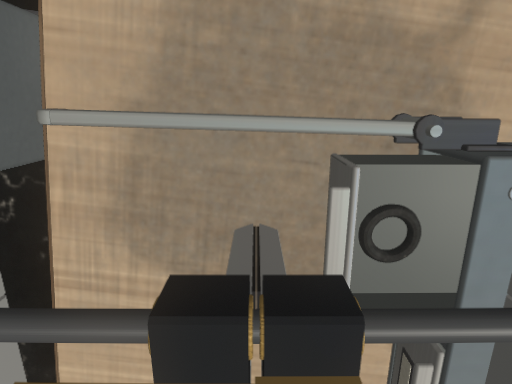

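View pics/scene2c.png

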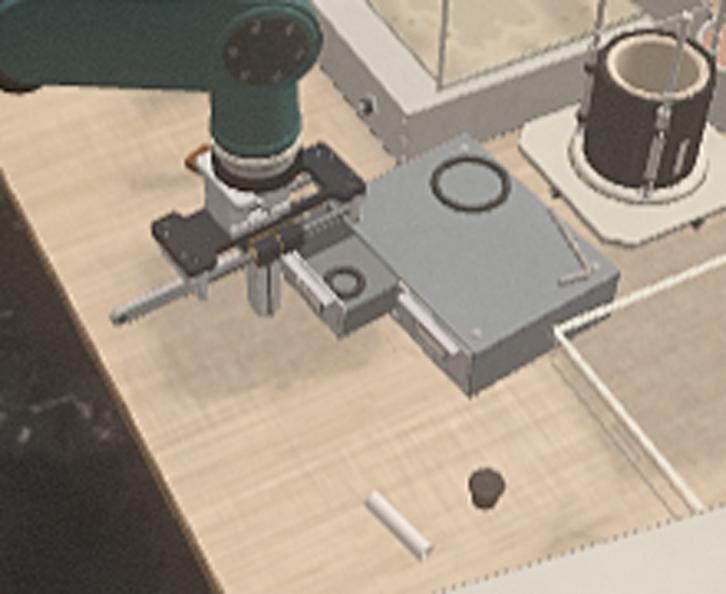

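The right drawer is flush, with its front at about (430,330) in the scene crop. The fingers now stand before the left drawer's lip, at about (338,235) in the wrist view, with the seal inside.

Emit:
move_arm([
  [[0, -0.01, 0.06, 0, 0, 0, 0], [0, -0.01, 0.12, 0, 0, 0, 0], [0, -0.01, 0.18, 0, 0, 0, 0], [0, -0.01, 0.22, 0, 0, 0, 0], [0, -0.01, 0.26, 0, 0, 0, 0], [0, -0.01, 0.3, 0, 0, 0, 0], [0, -0.01, 0.34, 0, 0, 0, 0], [0, -0.01, 0.38, 0, 0, 0, 0]],
])

```text
time: 6.18
tool_pos: [0.5189, -0.0542, 0.2345]
ee_rot: [-3.141, 0.0, 1.693]
wrist_force: [-2.0, -1.0, -0.4]
width: 0.0004
```

Emit:
move_arm([
  [[0, 0, 0.04, 0, 0, 0, 0], [0, 0, 0.08, 0, 0, 0, 0], [0, 0, 0.12, 0, 0, 0, 0], [0, 0, 0.16, 0, 0, 0, 0], [0, 0, 0.2, 0, 0, 0, 0], [0, 0, 0.24, 0, 0, 0, 0], [0, 0, 0.28, 0, 0, 0, 0], [0, 0, 0.32, 0, 0, 0, 0]],
])

```text
time: 6.85
tool_pos: [0.5508, -0.0501, 0.2345]
ee_rot: [-3.141, -0.0, 1.693]
wrist_force: [-1.8, -1.7, -1.3]
width: 0.0006
```

Emit:
move_arm([
  [[0, 0, 0.03, 0, 0, 0, 0], [0, 0, 0.06, 0, 0, 0, 0], [0, 0, 0.09, 0, 0, 0, 0], [0, 0, 0.11, 0, 0, 0, 0], [0, 0, 0.13, 0, 0, 0, 0], [0, 0, 0.14, 0, 0, 0, 0]],
])

```text
time: 7.35
tool_pos: [0.5642, -0.0483, 0.2346]
ee_rot: [-3.14, -0.0, 1.693]
wrist_force: [-4.9, -1.1, 0.8]
width: 0.0004
```

```bash
python3 st.py
```

```text
t 7.35 p [ 0.5642 -0.0483  0.2346] cab -109.0 53.9 tip z 0.0354 rpy [-3.14  -0.     1.693] w 0.0004 F [-4.9 -1.1  0.8]
```

Emit:
move_arm([
  [[0, 0, 0.01, 0, 0, 0, 0], [0, 0, 0.02, 0, 0, 0, 0], [0, 0, 0.02, 0, 0, 0, 0], [0, 0, 0.02, 0, 0, 0, 0]],
])

```text
time: 7.68
tool_pos: [0.565, -0.0483, 0.2347]
ee_rot: [-3.136, -0.0, 1.693]
wrist_force: [-7.3, -1.5, 3.0]
width: 0.001
```

```bash
python3 st.py
```

```text
t 7.68 p [ 0.565  -0.0483  0.2347] cab -108.2 53.8 tip z 0.0355 rpy [-3.136 -0.     1.693] w 0.001 F [-7.3 -1.5  3. ]
```

Emit:
move_arm([
  [[0, 0, -0.1, 0, 0, 0, 0], [0, 0, -0.4, 0, 0, 0, 0], [0, 0, -0.7, -0.2, 0, 0, 0], [0, 0, -1.0, -0.5, 0, 0, 0], [0, 0, -1.0, -0.6, 0, 0, 0], [0, 0.3, -1.0, -0.6, 0, 0, 0], [0, 0.3, -1.0, -0.6, 0, 0, 0]],
])

```text
time: 8.27
tool_pos: [0.4634, -0.0284, 0.297]
ee_rot: [3.135, -0.001, 1.695]
wrist_force: [0.2, 0.3, -0.4]
width: 0.0004
```

```bash
python3 - <<'E'
from st import *
st()
im,d,cp=snap('wrist','wrist3')
P=cloud(cp,d)
c3=P[...,:2]-c
X=c3@ex*1e3;Y=c3@ey*1e3
m=(abs(P[...,2]-.042)<.006)&(X<-130)&(X>-310)&(Y>60)&(Y<180)&(d>0)
print(m.sum())
if m.sum()>50:
    for a in range(-300,-120,25):
        k=m&(abs(X-a)<12)
        if k.sum(): print(a,Y[k].mean().round(1),Y[k].min().round(1),Y[k].max().round(1))
im,d,cp=snap('scene','scene3')
im=cv2.imread('pics/scene3.png'); cv2.imwrite('pics/scene3c.png',cv2.resize(im[120:300,160:380],None,fx=3.3,fy=3.3,interpolation=cv2.INTER_CUBIC))
E
```

```text
t 8.27 p [ 0.4634 -0.0284  0.297 ] cab -206.7 86.0 tip z 0.0978 rpy [ 3.135e+00 -1.000e-03  1.695e+00] w 0.0004 F [ 0.2  0.3 -0.4]
2740
-300 127.5 123.1 131.2
-275 126.7 122.2 130.6
-250 126.0 121.6 129.9
-225 125.3 120.8 129.1
-200 124.5 120.2 128.5
-175 123.8 119.2 127.7
-150 123.0 118.6 127.0
-125 122.7 118.1 126.2
```

View pics/wrist3.png

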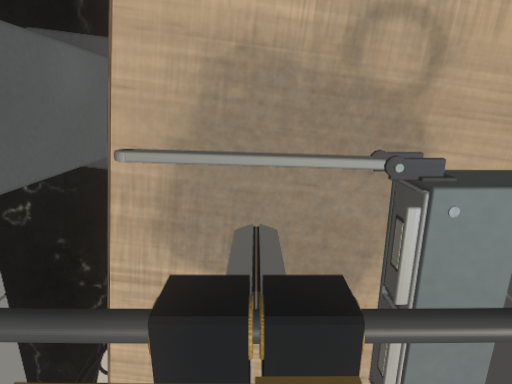

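View pics/scene3c.png

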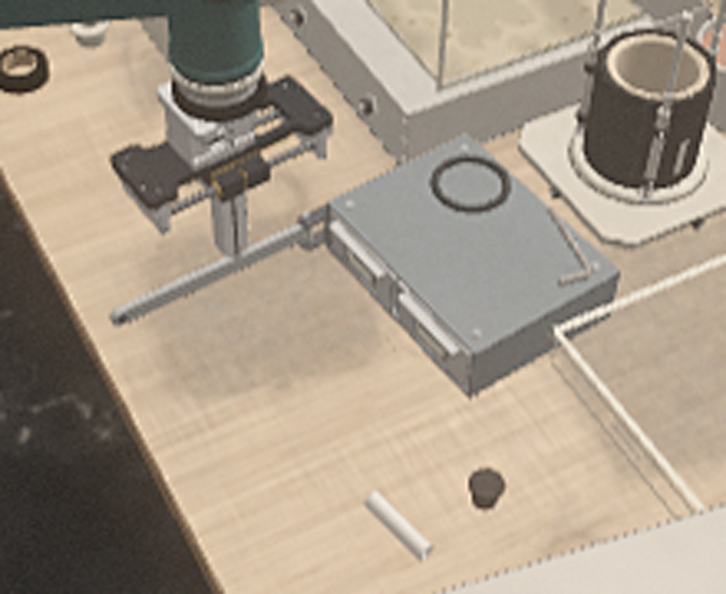

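Emit:
move_arm([
  [[0, 0.35, -0.12, 0, 0, 0, 0], [0, 0.74, -0.24, 0, 0, 0, 0], [0, 0.74, -0.24, 0, 0, 0, 0], [0, 0.74, -0.24, 0.3, 0, 0, 0], [0, 0.74, -0.24, 0.6, 0, 0, 0], [0, 0.74, -0.24, 0.7, 0, 0, 0], [0, 0.74, -0.24, 0.7, 0, 0, 0]],
])

```text
time: 8.95
tool_pos: [0.4296, 0.0395, 0.2214]
ee_rot: [-3.135, -0.001, 1.693]
wrist_force: [-0.4, -0.0, 0.4]
width: 0.0004
```

```bash
python3 - <<'E'
from st import *
st()
for a in np.arange(1.6,-.01,-.1):
    s=4+12.5*abs(np.cos(a))+8*abs(np.sin(a)); u=np.array([-np.sin(a),-np.cos(a)]);n=np.array([np.cos(a),-np.sin(a)])
    print(round(a,2),(np.array([-101,122])+120*u-s*n).round(0))
im,d,cp=snap('wrist','wrist4')
E
```

```text
t 8.95 p [0.4296 0.0395 0.2214] cab -231.9 157.4 tip z 0.0222 rpy [-3.135e+00 -1.000e-03  1.693e+00] w 0.0004 F [-0.4 -0.   0.4]
1.6 [-221.  138.]
1.5 [-222.  126.]
1.4 [-222.  115.]
1.3 [-221.  104.]
1.2 [-219.   93.]
1.1 [-216.   83.]
1.0 [-211.   72.]
0.9 [-206.   62.]
0.8 [-200.   52.]
0.7 [-193.   42.]
0.6 [-184.   34.]
0.5 [-175.   26.]
0.4 [-165.   19.]
0.3 [-154.   13.]
0.2 [-142.    8.]
0.1 [-130.    4.]
-0.0 [-117.    2.]
```

View pics/wrist4.png

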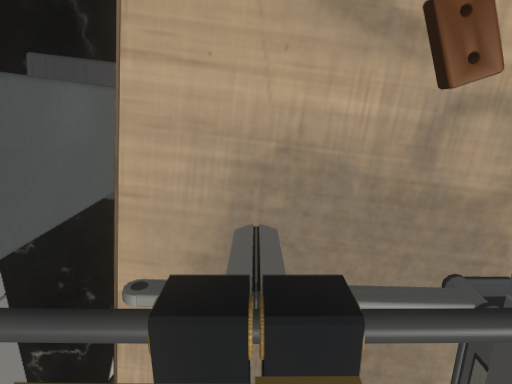

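The shut fingers stand left of the bar and clear of it; the brown block at (465,40) is out of the way. Next I'll swing the bar.

Emit:
move_arm([
  [[0, -0.1, 0.05, -0.05, 0, 0, 0], [0, -0.19, 0.11, -0.05, 0, 0, 0], [0, -0.31, 0.1, -0.05, 0, 0, 0], [0, -0.42, 0.1, -0.05, 0, 0, 0], [0, -0.53, 0.11, -0.05, 0, 0, 0], [0, -0.64, 0.13, -0.05, 0, 0, 0], [0, -0.74, 0.16, -0.05, 0, 0, 0], [0, -0.85, 0.21, -0.05, 0, 0, 0]],
])

```text
time: 9.67
tool_pos: [0.4621, -0.0431, 0.2298]
ee_rot: [3.141, -0.0, 1.693]
wrist_force: [0.2, 1.5, -0.0]
width: 0.0002
```

```bash
python3 - <<'E'
from st import *
st()
im,d,cp=snap('wrist','wrist5')
E
```

```text
t 9.67 p [ 0.4621 -0.0431  0.2298] cab -209.8 71.5 tip z 0.0306 rpy [ 3.141 -0.     1.693] w 0.0002 F [ 0.2  1.5 -0. ]
```

View pics/wrist5.png

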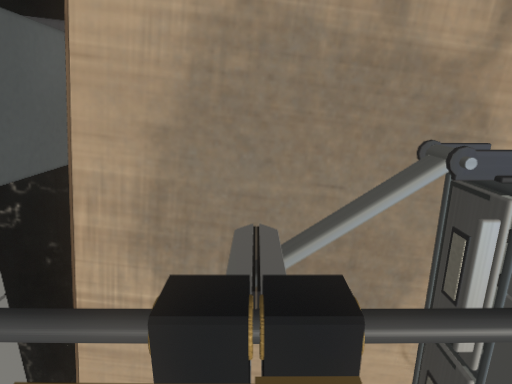

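The bar is following; it now runs from the hinge to the fingers, at about 1.0 rad.

Emit:
move_arm([
  [[0, -0.1, 0.04, 0, 0, 0, 0], [0, -0.2, 0.1, 0, 0, 0, 0], [0, -0.3, 0.17, 0, 0, 0, 0], [0, -0.38, 0.26, 0, 0, 0, 0], [0, -0.46, 0.35, 0, 0, 0, 0], [0, -0.53, 0.45, 0, 0, 0, 0], [0, -0.59, 0.56, 0, 0, 0, 0], [0, -0.63, 0.66, 0, 0, 0, 0]],
])

```text
time: 10.38
tool_pos: [0.5361, -0.0974, 0.2293]
ee_rot: [-3.141, 0.0, 1.693]
wrist_force: [-0.3, 0.2, 0.4]
width: 0.0004
```

```bash
python3 - <<'E'
from st import *
st()
im,d,cp=snap('wrist','wrist6')
E
```

```text
t 10.38 p [ 0.5361 -0.0974  0.2293] cab -143.0 8.6 tip z 0.0301 rpy [-3.141  0.     1.693] w 0.0004 F [-0.3  0.2  0.4]
```

View pics/wrist6.png

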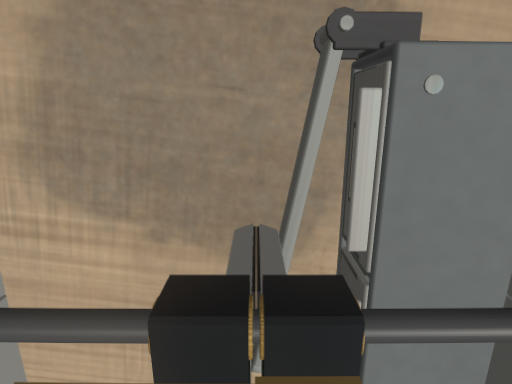

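Emit:
move_arm([
  [[0, -0.02, 0.05, 0, 0, 0, 0], [0, -0.03, 0.1, 0, 0, 0, 0], [0, -0.04, 0.14, 0, 0, 0, 0], [0, -0.05, 0.18, 0, 0, 0, 0], [0, -0.06, 0.21, 0, 0, 0, 0], [0, -0.06, 0.23, 0, 0, 0, 0], [0, -0.06, 0.25, 0, 0, 0, 0], [0, -0.06, 0.26, 0, 0, 0, 0]],
])

```text
time: 11.1
tool_pos: [0.561, -0.0993, 0.2296]
ee_rot: [-3.138, 0.0, 1.694]
wrist_force: [-5.8, -1.8, 4.0]
width: 0.0004
```

Emit:
move_arm([
  [[0, 0, 0.01, 0, 0, 0, 0], [0, 0, 0.02, 0, 0, 0, 0], [0, 0, 0.02, 0, 0, 0, 0]],
])

```text
time: 11.35
tool_pos: [0.5618, -0.0993, 0.2296]
ee_rot: [-3.134, 0.0, 1.693]
wrist_force: [-8.5, -1.8, 4.4]
width: 0.0005
```

```bash
python3 st.py
```

```text
t 11.35 p [ 0.5618 -0.0993  0.2296] cab -117.6 3.6 tip z 0.0304 rpy [-3.134  0.     1.693] w 0.0005 F [-8.5 -1.8  4.4]
```

At the stop: the fingers are at -117.6 mm against an expected -117.5, with force rising. I'll back off, raise and check.

Emit:
move_arm([
  [[0, 0, -0.1, 0, 0, 0, 0], [0, 0, -0.3, 0, 0, 0, 0], [0, 0, -0.6, 0, 0, 0, 0], [0, 0, -0.9, -0.3, 0, 0, 0], [0, 0, -0.9, -0.7, 0, 0, 0], [0, 0, -0.9, -1.0, 0, 0, 0], [0, 0, -0.9, -1.0, 0, 0, 0]],
])

```text
time: 11.93
tool_pos: [0.475, -0.1103, 0.3376]
ee_rot: [3.127, 0.007, 1.693]
wrist_force: [0.9, -0.2, 1.1]
width: 0.0003
```

Emit:
move_arm([
  [[0, -0.3, 0, -0.3, 0, 0, 0], [0, -0.6, 0, -0.6, 0, 0, 0], [0, -0.8, 0, -0.8, 0, 0, 0], [0, -0.8, 0, -0.8, 0, 0, 0]],
])

```text
time: 12.27
tool_pos: [0.4845, -0.1924, 0.415]
ee_rot: [3.132, 0.008, 1.69]
wrist_force: [-0.0, 0.3, 0.3]
width: 0.0007
```

```bash
python3 - <<'E'
from st import *
st()
im,d,cp=snap('wrist','wrist7')
P=cloud(cp,d); c3=P[...,:2]-c; X=c3@ex*1e3;Y=c3@ey*1e3;Z=P[...,2]*1e3
for n,l,h,y0,y1 in[('bar',38,46,-80,105),('Llip',56,62,25,85),('Rlip',56,62,-85,-25)]:
    m=(Z>l)&(Z<h)&(X<-85)&(X>-140)&(d>0)
    for a in np.linspace(y0,y1,5):
        k=m&(abs(Y-a)<5)
        if k.sum()>3: print(n,a,k.sum(),'x',np.percentile(X[k],[3,50,97]).round(1))
im,d,cp=snap('scene','scene7')
im=cv2.imread('pics/scene7.png'); cv2.imwrite('pics/scene7c.png',cv2.resize(im[120:300,160:380],None,fx=3.3,fy=3.3,interpolation=cv2.INTER_CUBIC))
E
```

```text
t 12.27 p [ 0.4845 -0.1924  0.415 ] cab -205.7 -79.4 tip z 0.2158 rpy [3.132 0.008 1.69 ] w 0.0007 F [-0.   0.3  0.3]
bar -80.0 60 x [-106.1 -103.1  -99. ]
bar -33.75 70 x [-106.  -102.8  -98.4]
bar 12.5 94 x [-106.  -102.1  -85.6]
bar 58.75 89 x [-105.9 -102.7  -98.5]
Llip 25.0 134 x [-95.8 -90.6 -85.3]
Llip 40.0 135 x [-95.8 -90.6 -85.3]
Llip 55.0 135 x [-95.5 -90.6 -85.3]
Llip 70.0 140 x [-95.6 -90.1 -85.4]
Llip 85.0 165 x [-96.4 -90.6 -85.2]
Rlip -85.0 104 x [-96.  -90.4 -85.4]
Rlip -70.0 103 x [-95.9 -90.6 -85.5]
Rlip -55.0 106 x [-96.  -90.6 -85.2]
Rlip -40.0 117 x [-95.7 -90.5 -85.3]
Rlip -25.0 118 x [-95.9 -90.8 -85.2]
```

View pics/wrist7.png

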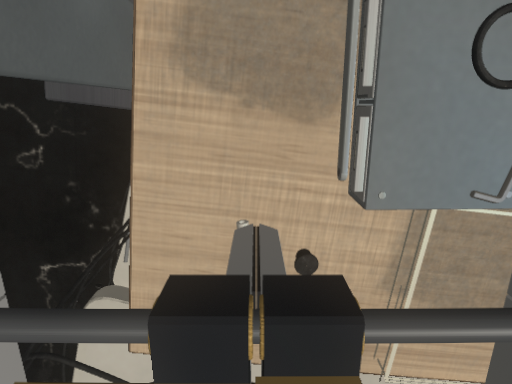

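View pics/scene7c.png

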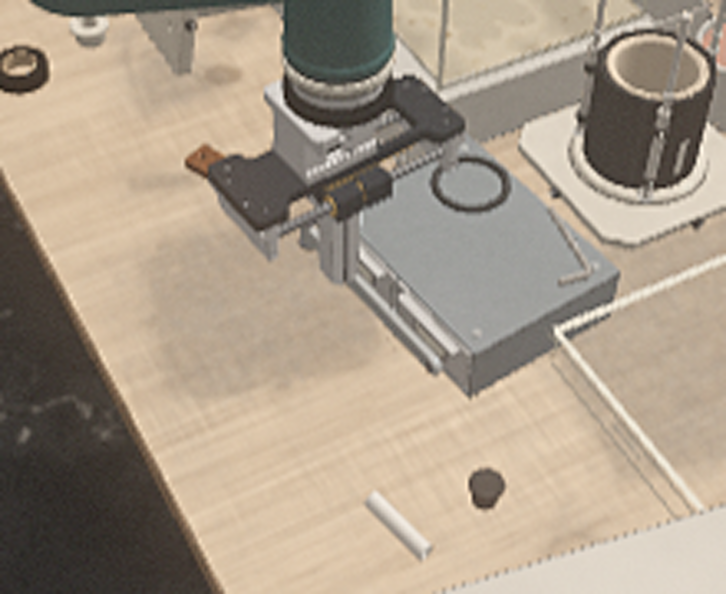

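The bar lies parallel across both fronts, its outer face at -106 mm at every y measured. Both lips are at about -96 mm along their whole length, matching the home position of -95 mm. The O-ring, hex key, tube and stopper are unmoved, and the robot touches nothing.

```bash
python3 -c "
from bench import robot
print(robot.get_obs()['qvel'].round(3)); print(robot.close_job())"
```

```text
[0.025 0.008 0.063 0.001 0.008 0.002]
the job is handed in; nothing more can be done
None
```

I handed the job in after about 12 s of the 70 s allowed. With the shut fingertips I pushed the right drawer home, then the left, then swung the lock bar from about 1.6 rad to its stop.

- **Drawers:** both lips measure about -96 mm in the cabinet frame, against -95 mm for fully home. Each push ended at the stop, with 7–10 N at the wrist.
- **Lock bar:** its outer face is at -106 mm from y = -80 to +59 mm, against -105 mm for fully shut, so it lies parallel to the drawer fronts. The push ended at the stop with 8.5 N.
- **Things left alone:** the O-ring, hex key, stopper and white tube look unmoved in the last scene picture. I did not compare the positions of the other things.
- **Seal and spacer:** they can't be seen with the drawers shut. The seal was last seen lying in the left drawer just before that push, and the spacer in the right drawer before its push. Both pushes were slow, and the force stayed low and even (about 1.5–2 N) until the stop.
- **A measurement that disagreed:** the wrist camera put the cabinet about 3 mm further forward than my first fit. I used the corrected frame, and the contact positions agreed with it to within 1 mm.

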